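Snap a spring-button spline adapter into the torque transducer socket

ROBOT

A 7-joint arm with a two-finger parallel gripper is mounted at the origin on the work surface. World frame = base frame: x ahead of the robot, y to its left, z up, the work surface at z = 0. Lengths are in m, angles in rad, forces in N, time in s.
With the tool pointing down it reaches from about 0.4 to 0.85 m from the base axis. Payload 10.4 kg.
Tool frame: the origin (TCP) lies on the centre line of the jaws, within the pads' length; the fingertips stand 14 mm ahead of it and the grasp point (between the pads) lies 5 mm behind it (manip.tip_reach is the distance from the TCP to the fingertips, in m); z points along the fingers, y is the line along which they close (so a half turn about z gives the same grasp; the last joint's range is limited). The gripper opens to 85 mm and grips with 20 to 120 N. Pads are 22 mm wide; open, the fingers measure 114 mm over their backs; the gripper's body (76 mm by 85 mm) begins 54 mm behind the grasp point. The pads swing forward as they close: fully open they stand 13 mm farther back than shut.
Start: joints at [-1.215, 0.332, -0.065, 1.46, 0.022, 1.35, -0.088], TCP at [0.231, 0.581, 0.245] pointing down, gripper open.
Joint ranges: [-2.6, 2.6], [-0.5, 2.12], [-1.47, 1.34], [0.16, 2.42], [-1.27, 4.41], [0.06, 2.06], [-2.6, 2.6]. Speed limits (rad/s): [2.22, 2.22, 2.79, 2.79, 3.14, 3.14, 3.14].

INTERFACE

Orientations are given as a unit quaternion [x, y, z, w].
In Python, from workcell import manip gives the robot as it stands.
- The arm moves only by the shell command python3 -m pendant 'ROWS' [FORCE]. ROWS is JSON, a list of rows, each a list of 7 numbers: the shift along the tool's x, y, z in units of 50 mm (1.0 is 50 mm), then the turn, a rotation vector about the tool's x, y, z in units of 8 degrees (1.0 is 8 degrees), then the opening, from -1 (shut) to 1 (fully open), so that 0 is half open. In form: [[dx, dy, dz, ax, ay, az, jaw], ...]. A call has exactly 10 rows; each row is the pose to reach, as a shift and turn from the pose commanded when the call began, along the tool's axes at that moment; what a row does not reach only later rows make up. A row lasts 1/8 s, in which the tool goes at most 62.5 mm and 10.7 degrees, less where a joint would pass 70% of its speed; a pose out of reach is approached as far as the arm can. A call with a gripper value outside its range is refused whole. The fingers move at their own pace and stop on an object; FORCE is the grip in N (left out, the last holds). Time passes only in rows, so rows that repeat a pose let the fingers close, or fill a call up. It gives the time, the measured TCP pose, the force, the opening and the grip force at its end, in the units of the state.
- manip.get_obs(): the state, without advancing time (a new reading comes with each control period).
- manip.camera(name): name is "side" or "top"; returns (picture, depth): 420x560x3 uint8, red, green, blue; 420x560 float32, m along the optical axis (not along the pixel's ray), 0 where there is no reading.
- manip.get_calibration(name): a dict with "fx", "fy", "cx", "cy" (pixels), "xyz" and "orientation" of the camera in the world. Camera axes: x right, y up, looking along -z (the intrinsics and any distortion apply to the point x, -y, -z); pixel columns grow to the right and rows downward; lengths in m; the calibration is good to about 2 mm. A picture is of the moment at which its call begins. get_calibration takes no time and is no camera call.
- manip.hand_in(): hands the job in; it is judged then, once.
Trained networks look in the newest picture that a camera, given by its name, has taken for a name from the list of things; names that differ only in an ending like _2 or _b are one class to them, and where a whole thing is asked for, a point or a joint stands for the part that bears it (a point fixed in the world has none). Each returns a list of dicts, best first, with "p" (0 to 1); they miss things now and then, are a little off and sometimes report something else, mostly with a low value. They report only what shows in the picture. A call takes as long as a camera call. They do not tell look-alikes from the thing itself.
- manip.find_in(thing, camera): "box" ([left, top, right, bottom] in pixels, round what is visible of it).
- manip.trace(thing, camera): "pixels" (420x560 bool, what is visible of it) and "box" ([left, top, right, bottom] in pixels, round what is visible of it).
- manip.tip_of(thing, camera): "pixel" ([column, row] in pixels: a listed point, or the origin of a listed thing).
The state is a dict: "clock": time; "joint_pos": joint angles; "joint_velocities": joint speeds; "tau": joint torques, N m; "position": TCP position; "ee_rot": TCP orientation; "ft_force": force on the tool from outside, world axes, zero at the start; "torque": the same for the moment, N m; "grip_width": opening from 0.0 (shut) to 1.0 (fully open); "grasp_force": force on a finger pad.
Only numpy, scipy, OpenCV 4.12 (cv2) and the standard library are available. Lean on these libraries where they do the work, as an engineer would, in place of code of your own. Each camera call takes 0.05 s, during which the arm holds its last target. There are 200 camera calls.

TASK

Take the spline adapter that has a spring button from the rack, pinch its button flush with the fingers and start it into the square socket with the button on the window side; once the button is caught under the socket's lip, let go, take it by the splined end and slide it down until the button pops out into the window. Then tug it upwards at about 10 N to prove that it is latched, and let go. Never load the socket with more than 25 N, and leave the other things on the plate alone.

Things in the scene. Friction and masses are not known exactly. Their poses are not given: they have to be found in the camera images.
- adapter: Dark steel spline adapter with a spring button, 300 g, 96 mm tall, upright in one of the rack's pockets. Origin: centre of its lower end, z up along it. 24 mm square shank from 0 to 64 mm (lowest 6 mm tapers to 18 mm), then a splined round end, 21 mm diameter, 64 to 96 mm. The button is on the shank's +x face.
- button (a joint): Spring button: flat-faced steel bar 10 mm wide, 20 mm tall (20 to 40 mm above the adapter's origin), standing 6 mm out of the shank. Value in m: 0 fully out, 0.006 flush. Spring 2 N out, 5 N flush. Inside the socket's bore it reads 0.0036 or more, popped out into the window 0. Its square lower edge does not ride over the socket's lip.
- pinch (a point): On the adapter's axis 30 mm above its origin, axes as the adapter. Fingertips at this height, closing along x (one pad on the button's upper half, one on the face behind), press the button flush at 24 mm opening and leave its lower 10 mm free to enter the socket. Once 3 mm or more of it is under the lip it stays pressed when let go.
- rack: Aluminium block fixed to the plate, 70 x 170 x 20 mm, origin at its underside's centre, two 27 mm square pockets 16 mm deep at y = -45 and +45 mm in its frame, one for each adapter.
- socket: Torque transducer fixed to the plate: round grey flange, 112 mm diameter, 20 mm tall, with an upright square steel tube 46 mm wide, top at 100 mm. Origin: underside's centre, z up. Bore 26.4 mm square, 80 mm deep. The +x wall has a window 13 mm wide, 22 mm tall for the button, in a catch plate that can be set up or down. The sliding button drags with 2 to 7 N.
- mouth (a point): Centre of the bore at its top edge, axes as socket. The window's upper edge lies 15 mm below, give or take 5 mm, not measured: find it by feel. So the button pops out when the adapter's lower end is 50 to 60 mm below the mouth. It then has 2 mm of play up and down; past that both edges of the window stop it hard.
- plain_adapter: The other adapter in the rack: same shape, no button. Not to be used.
- mallet_head: Copper-faced mallet head without handle, lying, 74 x 36 mm. Bystander.
- hex_key: L-shaped zinc ball-end hex key, 140 mm long, 8 mm thick, lying. Bystander.
- gauge_block: Steel block, 35 x 60 x 22 mm. Bystander.
- weight: Brass knobbed weight, 44 mm diameter, 60 mm tall. Bystander.
- bearing_ring: Steel ring, 60 mm outside, 40 mm inside, 18 mm tall. Bystander.
- grease_can: Closed grey can, 60 mm diameter, 75 mm tall. Bystander.
Not all that is in view belongs to the job. Leave any white or yellow look-alike of the adapter alone.

How it is judged:
By the outcome, as a careful person would: the job done as asked, in the order asked, and still so for the second after the job is handed in, with the robot touching nothing.
It also fails if it takes over 58 s, if anything falls off the work surface, if the arm or the gripper's body presses on something with over 40 N, if the wrist force passes 120 N, or if a joint passes its speed limit or range.

## Working session

There is one attempt and no reset: what is moved stays moved. The work goes in short steps, Python scripts to look and compute and a shell command to move; the robot and the scene stay as the last step left them, time stands still between calls to the robot, and variables do not carry over. Pictures are saved under pics/ and viewed, at most 10 in all, crops included, and the job is handed in when it is done.

```bash
ls; mkdir -p pics; cat > h.py <<'E'
import numpy as np, cv2, json
from scipy.spatial.transform import Rotation as R
from workcell import manip
def P(cam,uv,depth=None,z=None):
    c=manip.get_calibration(cam); M=R.from_quat(c["orientation"]).as_matrix(); o=np.array(c["xyz"])
    r=M@np.array([(uv[0]-c["cx"])/c["fx"],-(uv[1]-c["cy"])/c["fy"],-1.0])
    return o+r*(depth if z is None else (z-o[2])/r[2])
def cloud(cam,d):
    c=manip.get_calibration(cam); M=R.from_quat(c["orientation"]).as_matrix()
    v,u=np.mgrid[:d.shape[0],:d.shape[1]]
    p=np.stack([(u-c["cx"])/c["fx"],-(v-c["cy"])/c["fy"],-np.ones(d.shape)],-1)*d[...,None]
    return p@M.T+np.array(c["xyz"])
E
python3 - <<'E'
from h import *
for n in("top","side"):
    print(manip.get_calibration(n))
    p,d=manip.camera(n); cv2.imwrite(f"pics/{n}0.png",p[...,::-1]); np.save(n+"0.npy",d)
    for t in("adapter","button","socket","rack","plain_adapter"):
        print(n,t,[(x["p"],x["box"]) for x in manip.find_in(t,n)])
    for t in("mouth","pinch","socket","adapter"): print(n,t,manip.tip_of(t,n))
print(manip.get_obs())
E
```

```text
pics
{'fx': 392.2234248513414, 'fy': 392.2234248513414, 'cx': 278.5512796357285, 'cy': 208.36939416811342, 'xyz': array([0.32817897, 0.02495508, 1.18192018]), 'orientation': array([-0.07019616,  0.07554095,  0.71015834, -0.69644899])}
top adapter [(0.71, [138.2, 256.3, 159.2, 272.7]), (0.52, [176.9, 206.6, 191.2, 220.5]), (0.43, [200.0, 176.3, 210.6, 187.5]), (0.4, [215.4, 208.1, 225.9, 220.9])]
top button []
top socket [(0.78, [314.6, 181.4, 353.1, 218.1])]
top rack [(0.85, [208.2, 205.6, 266.4, 235.2])]
top plain_adapter [(0.63, [312.7, 182.2, 354.3, 219.0])]
top mouth [{'pixel': [337.5, 193.4], 'p': 0.95}, {'pixel': [150.7, 262.8], 'p': 0.27}]
top pinch [{'pixel': [402.9, 269.3], 'p': 0.66}, {'pixel': [269.4, 157.7], 'p': 0.6}, {'pixel': [219.2, 215.7], 'p': 0.57}, {'pixel': [330.3, 201.9], 'p': 0.46}, {'pixel': [184.9, 216.2], 'p': 0.45}]
top socket [{'pixel': [328.0, 203.5], 'p': 0.75}, {'pixel': [271.7, 155.2], 'p': 0.34}]
top adapter [{'pixel': [207.8, 188.2], 'p': 0.58}, {'pixel': [185.5, 216.1], 'p': 0.54}, {'pixel': [220.6, 216.7], 'p': 0.46}]
{'fx': 491.7004399509618, 'fy'
[... 942 characters left out ...]
'joint_pos': array([-1.21460726,  0.33220004, -0.06470497,  1.46010522,  0.02161139,
        1.34989642, -0.08847899]), 'joint_velocities': array([-0.00044394, -0.00132198, -0.00071897, -0.0024059 ,  0.00125554,
        0.00059422, -0.00038286]), 'tau': array([-2.98669174e-04, -6.25207472e+01,  4.89304389e-02, -3.91842449e+01,
        1.64583611e-02,  1.77156860e-03,  2.32591290e-06]), 'position': array([0.23111326, 0.58071955, 0.24533502]), 'ee_rot': array([1.88248791e-01, 9.82121373e-01, 4.29836441e-05, 3.30877290e-06]), 'ft_force': array([-0.00261614, -0.26613971,  0.3252049 ]), 'torque': array([-0.04107806,  0.04231199,  0.0579793 ]), 'grasp_force': 0.0, 'grip_width': 1.0003223539001473}
```

View pics/top0.png

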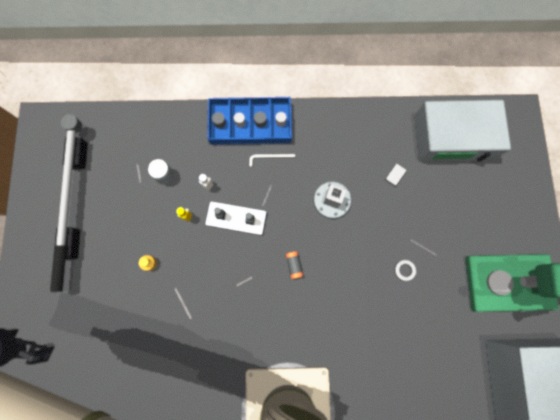

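View pics/side0.png

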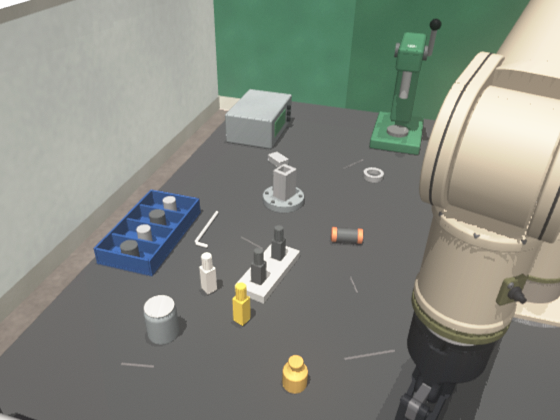

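The candidates in the side picture are a white look-alike at (208,273), a yellow one at (242,305), and two dark adapters in the rack at (259,266) and (279,243). The dark pair are the possible targets. I'll crop close to see which has the button and where the window is.

```bash
python3 - <<'E'
from h import *
s=cv2.imread("pics/side0.png");t=cv2.imread("pics/top0.png")
f=lambda i,x,y,w,h:cv2.resize(i[y:y+h,x:x+w],(400,300),interpolation=cv2.INTER_CUBIC)
a=np.vstack([np.hstack([f(s,230,222,80,60+0),f(t,200,190,80,60)]),np.hstack([f(s,245,155,80,60),f(t,300,170,80,60)])])
cv2.imwrite("pics/crop1.png",a)
for n in("side","top"):
    d=np.load(n+"0.npy"); c=cloud(n,d); np.save(n+"c.npy",c)
c=np.load("topc.npy");v=np.load("topc.npy")[...,2]
def rect(m,lab):
    p=c[m]; r=cv2.minAreaRect(p[:,:2].astype(np.float32)); print(lab,len(p),r,p.mean(0).round(4),"med",np.median(p,0).round(4))
def win(x,y,w,h): 
    m=np.zeros(v.shape,bool); m[y:y+h,x:x+w]=1; return m
W=win(200,190,75,50)
rect(W&(v>.012)&(v<.03),"rack")
rect(win(210,195,22,32)&(v>.07),"adA");rect(win(235,200,35,35)&(v>.07),"adB")
S=win(310,170,50,55)
rect(S&(v>.085),"tube");rect(S&(v>.013)&(v<.03),"flange")
cs=np.load("sidec.npy")
for lab,x0,x1,y0,y1,z0,z1 in(("A",250,269,245,287,.07,.11),("A",250,269,245,287,.03,.06),("B",269,288,224,264,.07,.11),("B",269,288,224,264,.03,.06),("tube",265,305,155,205,.09,.11)):
    p=cs[y0:y1,x0:x1].reshape(-1,3); p=p[(p[:,2]>z0)&(p[:,2]<z1)]; print(lab,z0,len(p),p.mean(0).round(4),p.min(0).round(4),p.max(0).round(4),cv2.minAreaRect(p[:,:2].astype(np.float32)))
E
```

```text
rack 1092 ((0.5456024408340454, 0.14415797591209412), (0.17049914598464966, 0.07137579470872879), 78.51388549804688) [0.5429 0.1427 0.0198] med [0.5412 0.1425 0.0198]
adA 61 ((0.44930553436279297, 0.10428520292043686), (0.2886095643043518, 0.023752911016345024), 37.927127838134766) [0.548  0.1841 0.1119] med [0.5505 0.1862 0.0984]
adB 59 ((0.43887466192245483, 0.06024278327822685), (0.23157021403312683, 0.019242893904447556), 22.4315185546875) [0.5208 0.0946 0.169 ] med [0.5341 0.0984 0.099 ]
tube 200 ((0.46487176418304443, -0.07822789996862411), (0.05063818767666817, 0.3387658894062042), 61.45408630371094) [ 0.5767 -0.1374  0.1634] med [ 0.588  -0.1458  0.0997]
flange 712 ((0.59653240442276, -0.14979971945285797), (0.11045702546834946, 0.11013675481081009), 89.10173797607422) [ 0.5912 -0.1457  0.0201] med [ 0.5873 -0.1394  0.0199]
A 0.07 156 [0.5532 0.1946 0.089 ] [0.5438 0.1783 0.0707] [0.5636 0.2023 0.102 ] ((0.5541115403175354, 0.1909642517566681), (0.020963959395885468, 0.02027147077023983), 60.69898223876953)
A 0.03 172 [0.5528 0.1974 0.0446] [0.5406 0.1795 0.0305] [0.5743 0.2055 0.0597] ((0.5544177889823914, 0.19585300981998444), (0.03425796329975128, 0.02415146492421627), 16.48527717590332)
B 0.07 141 [0.5363 0.1068 0.088 ] [0.5267 0.092  0.0707] [0.5479 0.1155 0.1015] ((0.5373721122741699, 0.10348167270421982), (0.02026778645813465, 0.022859271615743637), 11.234670639038086)
B 0.03 154 [0.536  0.11   0.0453] [0.5237 0.0897 0.0305] [0.5524 0.1187 0.0597] ((0.5332115888595581, 0.1079968735575676), (0.03463950753211975, 0.020453069359064102), 35.19853973388672)
tube 0.09 189 [ 0.5947 -0.1443  0.0966] [ 0.5679 -0.18    0.0902] [ 0.6236 -0.1177  0.1021] ((0.5946046710014343, -0.1477389633655548), (0.0541255809366703, 0.04563627764582634), 69.58334350585938)
```

View pics/crop1.png

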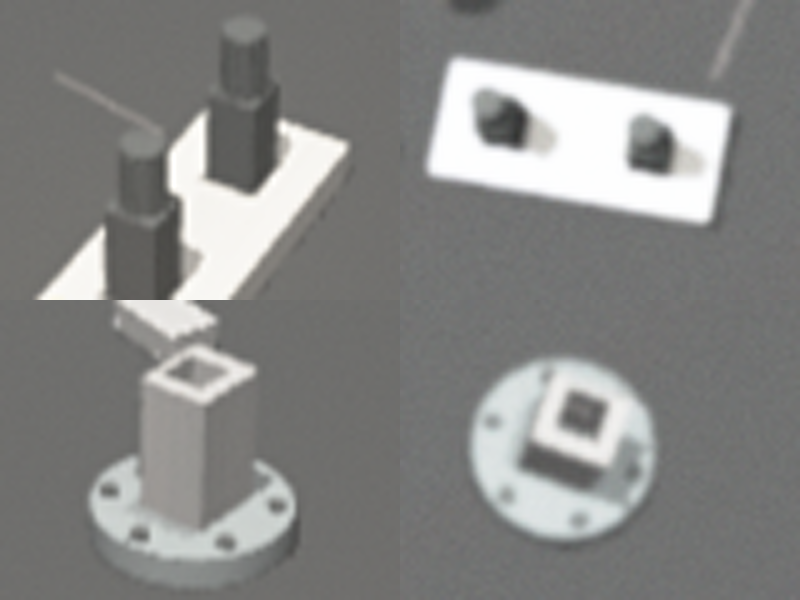

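```bash
python3 - <<'E'
from h import *
s=cv2.imread("pics/side0.png");t=cv2.imread("pics/top0.png")
def f(i,x,y,w,h):
    c=i[y:y+h,x:x+w].astype(float); c=np.clip((c/255)**.55*255*1.0,0,255).astype(np.uint8)
    return cv2.resize(c,(266,300),interpolation=cv2.INTER_CUBIC)
a=np.vstack([np.hstack([f(s,238,243,44,50),f(s,258,220,44,50),f(s,262,158,44,50)]),np.hstack([f(t,206,198,28,32),f(t,236,202,28,32),f(t,310,178,44,50)])])
cv2.imwrite("pics/crop2.png",a)
E
```

```text
(no output)
```

View pics/crop2.png

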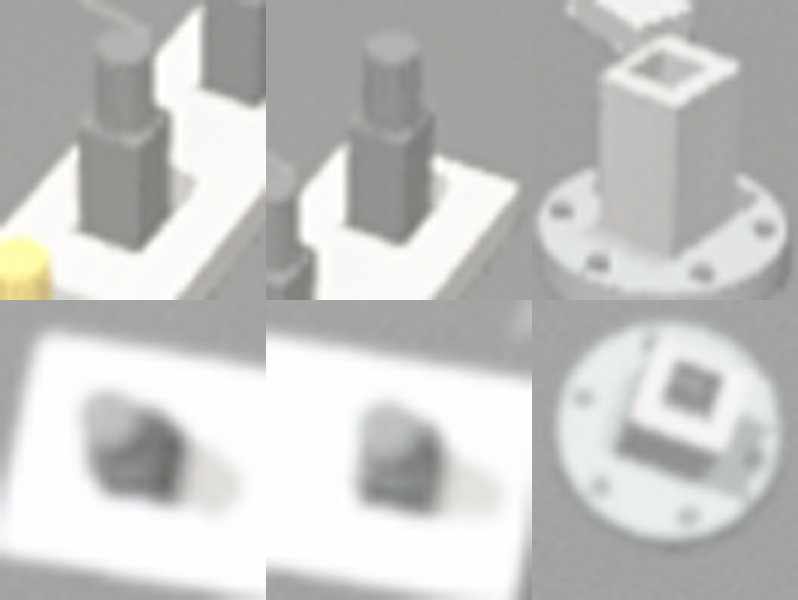

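```bash
python3 - <<'E'
from h import *
th=np.deg2rad(78.5); Y=np.array([np.cos(th),np.sin(th)]); X=np.array([Y[1],-Y[0]]); C=np.array([.5456,.1442])
for n in("top","side"):
    c=np.load(n+"c.npy")
    for l,s in(("A",1),("B",-1)):
        o=C+s*.045*Y; d=c[...,:2]-o; x=d@X*1e3; y=d@Y*1e3; z=c[...,2]*1e3
        for z0,z1 in((22,30),(30,45),(45,60),(75,94)):
            m=(abs(x)<30)&(abs(y)<30)&(z>z0)&(z<z1)
            print(n,l,z0,m.sum(),"x",np.percentile(x[m],[0,5,50,95,100]).round(0),"y",np.percentile(y[m],[0,5,50,95,100]).round(0))
    for l,s in(("A",1),("B",-1)):
        o=C+s*.045*Y; d=c[...,:2]-o; x=d@X*1e3; y=d@Y*1e3; z=c[...,2]*1e3
        m=(abs(x)<26)&(abs(y)<26)&(z>22)
        print(n,l)
        vs,us=np.where(m)
        for v in range(vs.min(),vs.max()+1):
            u=us[vs==v]
            if len(u) and n=="top": print(v,' '.join(f"{a}:{x[v,a]:.0f},{y[v,a]:.0f},{z[v,a]:.0f}" for a in u))
# tube fit
c=np.load("topc.npy"); v=c[...,2]; m=np.zeros(v.shape,bool); m[170:225,310:360]=1
p=c[m&(v>.09)&(v<.115)]; print("tube",len(p),cv2.minAreaRect(p[:,:2].astype(np.float32)),p.mean(0))
E
```

```text
top A 22 51 x [-29. -26.  -7.  28.  29.] y [-30. -26.  -3.  29.  30.]
top A 30 15 x [-13. -13.  -8.  17.  17.] y [-12. -12. -11.   6.  12.]
top A 45 16 x [-13. -13. -12.  12.  15.] y [-13. -12.  -8.  10.  12.]
top A 75 12 x [-11. -11.  -7.   1.   4.] y [-11. -11.  -7.   4.   8.]
top B 22 43 x [-29. -29.   2.  27.  30.] y [-29. -27.  -1.  28.  29.]
top B 30 8 x [-12. -12. -10.   7.   8.] y [-12. -12.  -6.  10.  11.]
top B 45 12 x [-13. -13. -12.  11.  12.] y [-12. -12.  -9.   6.   8.]
top B 75 12 x [-10. -10.  -8.   0.   1.] y [-10. -10.  -4.   7.   8.]
top A
206 219:25,10,24
207 215:7,7,98 216:6,3,103 217:7,1,101 218:8,-1,98 219:8,-5,101 222:24,1,22 223:24,-2,24
208 214:2,8,103 215:3,6,102 216:3,2,105 217:4,0,101 218:5,-2,98 219:6,-5,98 220:15,2,48 221:17,-1,45 222:17,-4,44 227:24,-15,23
209 214:0,8,98 215:1,5,99 216:1,2,102 217:1,-1,104 218:2,-3,101 219:2,-6,102 220:4,-8,98 221:10,-5,63 222:10,-9,69 223:11,-11,67
210 214:-3,7,103 215:-3,4,104 216:-1,2,97 217:-1,-0,98 218:-0,-3,99 219:0,-6,97 220:0,-9,100 221:4,-9,84 222:7,-9,67 223:7,-12,71 224:11,-12,52 227:18,-16,22
211 214:-5,7,9
[... 3370 characters left out ...]
 -12.  -2.  18.  27.] y [-16. -11.  13.  21.  28.]
side A 30 88 x [-14. -12.  -6.  15.  19.] y [-11.  -9.  12.  15.  16.]
side A 45 84 x [-14. -13.  -6.  10.  12.] y [-11.  -8.  13.  15.  15.]
side A 75 67 x [-11. -10.  -5.   5.   6.] y [-1.  0. 10. 12. 13.]
side B 22 41 x [-18. -11.  -6.  11.  12.] y [-11. -11.  12.  16.  18.]
side B 30 76 x [-13. -11.  -5.  13.  14.] y [-13.  -7.  13.  15.  17.]
side B 45 78 x [-13. -12.  -5.  11.  14.] y [-9. -8. 13. 15. 17.]
side B 75 61 x [-10.  -9.  -4.   8.  11.] y [-3. -2.  9. 13. 16.]
side A
side B
tube 176 ((0.5944660305976868, -0.14866264164447784), (0.0460919588804245, 0.04188152402639389), 68.53410339355469) [ 0.59286924 -0.14807374  0.09915398]
```

Adapter A, at (259,266) in the side view, is the right one. Top-view pixels (220–222, 208) show its button ledge at 44 mm height on the face turned away from the robot. Next I'll work out which wall of the socket has the window, using depth inside the bore.

```bash
python3 - <<'E'
from h import *
C=np.array([.595,-.149]); a=np.deg2rad(-21.5); X=np.array([np.cos(a),np.sin(a)]); Y=np.array([-X[1],X[0]])
for n in("top","side"):
    c=np.load(n+"c.npy"); d=c[...,:2]-C; x=d@X*1e3; y=d@Y*1e3; z=c[...,2]*1e3
    im=cv2.imread(f"pics/{n}0.png").sum(2)//3
    m=(abs(x)<45)&(abs(y)<45)&(z>(-10 if n=="top" else 60))
    if n=="top": m[:, :318]=0; m[:,352:]=0; m[:180]=0;m[215:]=0
    print(n); vs,us=np.where(m)
    for v in range(vs.min(),vs.max()+1):
        u=us[vs==v]
        if n=="side" and v>185: break
        print(v,' '.join(f"{k}:{x[v,k]:.0f},{y[v,k]:.0f},{z[v,k]:.0f}|{im[v,k]}" for k in u if n=="top" or abs(x[v,k])<27))
E
```

```text
top
183 325:44,37,15|179 326:45,34,17|197 327:44,31,24|198 328:45,28,25|188
184 322:42,44,0|165 323:39,41,17|181 324:39,39,20|198 325:40,36,21|209 326:41,33,21|217 327:42,30,20|210 328:42,27,22|184 329:42,24,26|168 330:44,21,24|181 331:45,19,26|210
185 322:33,43,21|199 323:35,40,19|209 324:35,38,22|218 325:38,35,18|219 326:38,32,19|219 327:39,29,21|207 328:39,26,23|173 329:40,23,24|162 330:19,23,96|194 331:19,21,98|224 332:20,18,100|231 333:45,12,22|229
186 322:31,42,18|218 323:32,39,18|222 324:33,36,19|218 325:35,34,16|222 326:36,31,18|221 327:35,28,22|210 328:37,25,19|186 329:36,22,26|183 330:15,22,99|215 331:17,20,98|234 332:17,17,100|235 333:19,14,97|230 334:19,12,100|225 335:20,9,99|223
187 321:26,44,23|221 322:28,41,19|223 323:28,38,23|222 324:30,35,19|220 325:32,33,17|220 326:31,30,23|220 327:33,27,20|214 328:34,24,21|202 329:19,23,75|204 330:13,21,97|226 331:12,19,103|236 332:15,16,97|233 333:15,13,102|219 334:15,11,103|206 335:16,8,103|210 336:17,5,103|216 337:19,3,100|221 338:20,-0,100|225
188 321:22,43,24|222 322:25,40,20|222 323:25,37,22|222 324:27,34,18|220 325:28,32,21|
[... 19766 characters left out ...]
5,27,76|147 284:-15,23,74|146 285:-19,23,76|137 286:-21,22,76|117 287:-18,13,71|115 288:-22,15,74|117 289:-20,7,69|117 290:-20,3,67|118 291:-22,1,67|118 292:-19,-8,61|120 293:-23,-6,64|119
184 276:9,25,63|152 277:7,24,63|152 278:4,24,65|151 279:-0,25,66|149 280:-3,24,67|150 281:-6,23,68|150 282:-11,26,71|148 283:-12,23,70|147 284:-18,27,74|146 285:-18,22,72|137 286:-20,20,72|116 287:-20,16,70|116 288:-21,13,69|118 289:-19,6,65|116 290:-23,7,67|120 291:-20,-2,61|117
185 278:3,25,62|152 279:-2,27,65|149 280:-4,25,65|149 281:-8,26,67|149 282:-10,25,67|148 283:-14,26,69|149 284:-15,23,68|146 285:-21,26,72|136 286:-21,21,70|117 287:-20,16,67|116 288:-19,11,64|117 289:-20,7,63|117 290:-20,3,61|118
```

The top view shows depth running past the socket's inner wall at pixels (334–338, 190–192). So the window is in the wall facing about −21.5°, at about (0.597, −0.1495). Adapter A stands at about (0.554, 0.189) with its button facing about −11.5°. Now I'll plan the reach.

```bash
cat >> h.py <<'E'
def plan(x,y,z,yawdeg):
    "tool-axis shift/turn (row units) to a downward TCP pose whose tool y points at world yaw"
    o=manip.get_obs(); q=R.from_quat(o["ee_rot"]); a=np.deg2rad(yawdeg)
    ty=np.array([np.cos(a),np.sin(a),0]); tz=np.array([0,0,-1.]); T=R.from_matrix(np.stack([np.cross(ty,tz),ty,tz],1))
    s=q.inv().apply(np.array([x,y,z])-o["position"])/.05; r=(q.inv()*T).as_rotvec(degrees=True)/8
    print("shift",s.round(3),"turn",r.round(3))
E
python3 - <<'E'
from h import *
print(manip.tip_reach, manip.get_obs()["clock"])
plan(.5542,.1891,.16,-11.5)
E
```

```text
0.014 1.0
shift [-8.9   -4.888  1.706] turn [ 0.    -0.     9.975]
```

```bash
python3 -m pendant '[[-1.0,-0.55,0,0,0,1.1,0.2],[-2.0,-1.1,0,0,0,2.2,0.2],[-3.0,-1.65,0,0,0,3.4,0.2],[-4.0,-2.2,0.2,0,0,4.5,0.2],[-5.0,-2.75,0.4,0,0,5.6,0.2],[-6.0,-3.3,0.7,0,0,6.8,0.2],[-7.0,-3.85,1.0,0,0,7.9,0.2],[-8.0,-4.4,1.3,0,0,9.0,0.2],[-8.9,-4.89,1.7,0,0,9.97,0.2],[-8.9,-4.89,1.7,0,0,9.97,0.2]]' 40; python3 - <<'E'
from h import *
plan(.5542,.1891,.048,-11.5); print(manip.get_obs()["ee_rot"])
E
```

```text
clock: 2.25
position: [0.5557, 0.1839, 0.1588]
ee_rot: [0.777, 0.63, -0.001, 0.001]
ft_force: [-0.8, 0.3, 0.2]
grip_width: 0.597
grasp_force: 0.0
shift [ 0.102 -0.049  2.217] turn [-0.002  0.023 -0.058]
[ 0.77692835  0.62958693 -0.00135829  0.00089407]
```

```bash
python3 -m pendant '[[0,0,0,0,0,0,0.2],[0,0,0,0,0,0,0.2],[0,0,0.4,0,0,0,0.2],[0,0,0.8,0,0,0,0.2],[0,0,1.2,0,0,0,0.2],[0,0,1.5,0,0,0,0.2],[0,0,1.8,0,0,0,0.2],[0,0,1.8,0,0,0,0.2],[0,0,1.8,0,0,0,0.2],[0,0,1.8,0,0,0,0.2]]'; python3 - <<'E'
from h import *
plan(.5542,.1891,.048,-11.5)
p,d=manip.camera("side"); cv2.imwrite("pics/s1.png",cv2.resize(p[220:300,200:310,::-1],None,fx=7,fy=7,interpolation=cv2.INTER_CUBIC))
E
```

```text
clock: 3.5
position: [0.5546, 0.1892, 0.071]
ee_rot: [0.774, 0.633, 0.001, 0.0]
ft_force: [0.5, 0.8, -0.6]
grip_width: 0.597
grasp_force: 0.0
shift [-0.004 -0.009  0.461] turn [ 0.007 -0.006  0.005]
```

View pics/s1.png

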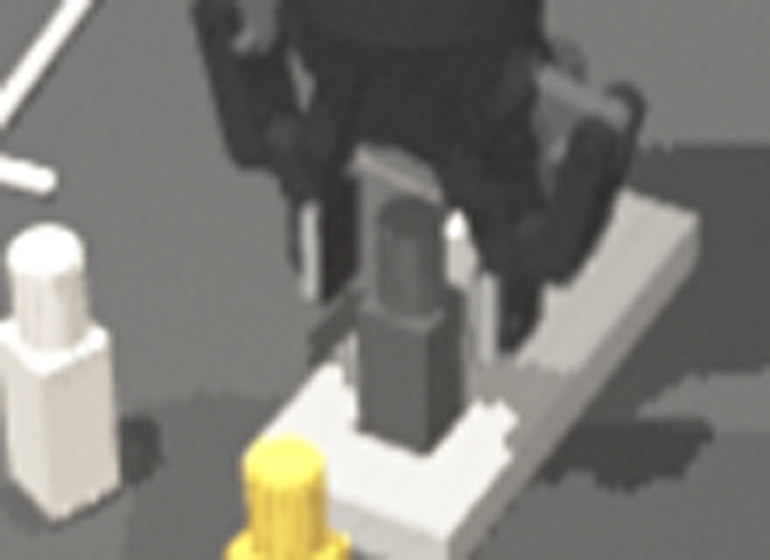

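The pads straddle adapter A and look square to it; the fingertips are near crop (310,295) and (490,355). Next: go down, close, and check the real tip height.

```bash
python3 -m pendant '[[0,0,0.2,0,0,0,0.2],[0,0,0.44,0,0,0,0.2],[0,0,0.44,0,0,0,0.2],[0,0,0.44,0,0,0,0],[0,0,0.44,0,0,0,-0.2],[0,0,0.44,0,0,0,-0.4],[0,0,0.44,0,0,0,-0.6],[0,0,0.44,0,0,0,-0.6],[0,0,0.44,0,0,0,-0.6],[0,0,0.44,0,0,0,-0.6]]' 40; python3 - <<'E'
from h import *
p,d=manip.camera("side"); c=cloud("side",d); np.save("c1.npy",c)
cv2.imwrite("pics/s2.png",cv2.resize(p[220:300,200:310,::-1],None,fx=7,fy=7,interpolation=cv2.INTER_CUBIC))
print(24/85)
E
```

```text
clock: 4.8
position: [0.5546, 0.189, 0.0487]
ee_rot: [0.774, 0.633, 0.0, 0.0]
ft_force: [3.9, -1.1, 3.6]
grip_width: 0.271
grasp_force: 40.2
0.2823529411764706
```

View pics/s2.png

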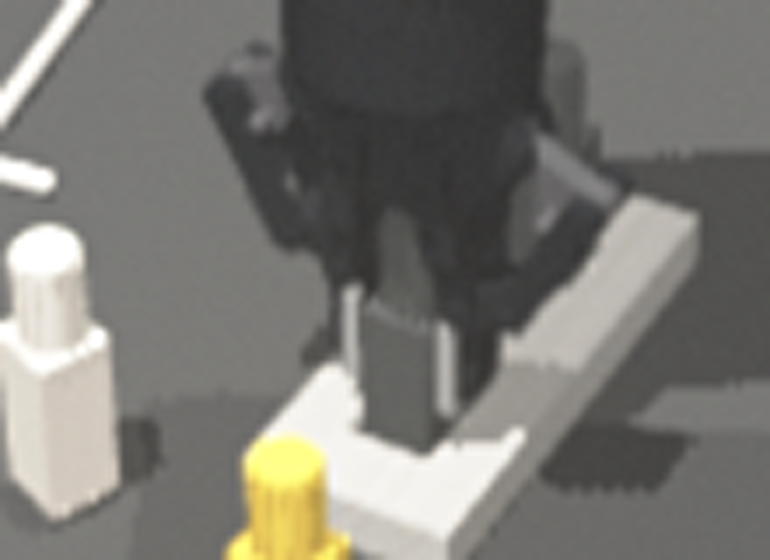

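```bash
python3 - <<'E'
from h import *
c=np.load("c1.npy")
for u in (249,250,251,263,264,265): print(u,[tuple((c[v,u]*1e3).round().astype(int)) for v in range(266 if u>255 else 262,284 if u>255 else 278,2)])
E
```

```text
249 [(np.int64(573), np.int64(198), np.int64(71)), (np.int64(573), np.int64(197), np.int64(65)), (np.int64(574), np.int64(196), np.int64(58)), (np.int64(573), np.int64(197), np.int64(54)), (np.int64(574), np.int64(194), np.int64(46)), (np.int64(574), np.int64(196), np.int64(42)), (np.int64(581), np.int64(177), np.int64(18)), (np.int64(578), np.int64(184), np.int64(19))]
250 [(np.int64(570), np.int64(201), np.int64(74)), (np.int64(571), np.int64(197), np.int64(65)), (np.int64(570), np.int64(200), np.int64(63)), (np.int64(571), np.int64(198), np.int64(55)), (np.int64(570), np.int64(199), np.int64(51)), (np.int64(572), np.int64(196), np.int64(42)), (np.int64(571), np.int64(197), np.int64(37)), (np.int64(576), np.int64(184), np.int64(19))]
251 [(np.int64(568), np.int64(198), np.int64(73)), (np.int64(569), np.int64(197), np.int64(66)), (np.int64(568), np.int64(199), np.int64(62)), (np.int64(569), np.int64(197), np.int64(55)), (np.int64(569), np.int64(196), np.int64(49)), (np.int64(568), np.int64(199), np.int64(45)), (np.int64(568), np.int64(199), np.int64(40)), (np.int64(574), np.int64(18
[... 575 characters left out ...]
64)), (np.int64(538), np.int64(205), np.int64(59)), (np.int64(538), np.int64(205), np.int64(53)), (np.int64(538), np.int64(205), np.int64(48)), (np.int64(538), np.int64(204), np.int64(42)), (np.int64(542), np.int64(192), np.int64(24)), (np.int64(542), np.int64(191), np.int64(18))]
265 [(np.int64(535), np.int64(208), np.int64(78)), (np.int64(537), np.int64(202), np.int64(67)), (np.int64(537), np.int64(200), np.int64(60)), (np.int64(537), np.int64(200), np.int64(55)), (np.int64(537), np.int64(199), np.int64(48)), (np.int64(538), np.int64(199), np.int64(42)), (np.int64(537), np.int64(201), np.int64(39)), (np.int64(542), np.int64(184), np.int64(17)), (np.int64(540), np.int64(192), np.int64(19))]
```

Tips sit about 32 mm above the adapter's origin and the jaws are at about 24 mm, so the button is flush. Now lift and carry.

```bash
python3 - <<'E'
from h import *
plan(.597,-.1495,.17,-21.5); 
E
python3 -m pendant '[[0,0,-0.3,0,0,0,-0.6],[0,0,-0.7,0,0,0,-0.6],[0,0,-1.2,0,0,0,-0.6],[0,0,-1.7,0,0,0,-0.6],[0,0,-2.2,0,0,0,-0.6],[0,0,-2.4,0,0,0,-0.6],[0,0,-2.4,0,0,0,-0.6],[0,0,-2.4,0,0,0,-0.6],[0,0,-2.4,0,0,0,-0.6],[0,0,-2.4,0,0,0,-0.6]]'
python3 - <<'E'
from h import *
plan(.597,-.1495,.17,-21.5); 
E
```

```text
shift [-6.465  2.179 -2.428] turn [ 0.006 -0.004  1.254]
clock: 6.1
position: [0.5539, 0.1889, 0.1678]
ee_rot: [0.774, 0.633, -0.0, -0.0]
ft_force: [-0.3, -0.4, -3.2]
grip_width: 0.274
grasp_force: 41.4
shift [-6.462  2.189 -0.043] turn [-0.004  0.004  1.255]
```

```bash
python3 -m pendant '[[-0.6,0.2,0,0,0,0.2,-0.6],[-1.5,0.5,0,0,0,0.4,-0.6],[-2.5,0.85,0,0,0,0.6,-0.6],[-3.5,1.2,0,0,0,0.8,-0.6],[-4.5,1.55,0,0,0,1.0,-0.6],[-5.5,1.85,0,0,0,1.2,-0.6],[-6.2,2.1,0,0,0,1.25,-0.6],[-6.46,2.18,0,0,0,1.25,-0.6],[-6.46,2.18,0,0,0,1.25,-0.6],[-6.46,2.18,0,0,0,1.25,-0.6]]'
python3 - <<'E'
from h import *
plan(.597,-.1495,.1447,-21.5)
for n in("side","top"):
    p,d=manip.camera(n); c=cloud(n,d); np.save(n+"h.npy",c); cv2.imwrite(f"pics/{n}h.png",p[...,::-1])
s=cv2.imread("pics/sideh.png")[110:210,230:330]; t=cv2.imread("pics/toph.png")[150:230,295:375]
cv2.imwrite("pics/h1.png",np.hstack([cv2.resize(s,(400,400),interpolation=2),cv2.resize(t,(400,400),interpolation=2)]))
# held shank and tube faces, in the tool-yaw frame about the tcp
o=manip.get_obs(); a=np.deg2rad(-21.5); X=np.array([np.cos(a),np.sin(a)]); Y=np.array([-X[1],X[0]])
for n in("side","top"):
    c=np.load(n+"h.npy"); d=c[...,:2]-o["position"][:2]; x=d@X*1e3;y=d@Y*1e3;z=c[...,2]*1e3
    for l,z0,z1 in(("shank",133,152),("tube",35,90)):
        m=(z>z0)&(z<z1)&(abs(x)<30)&(abs(y)<30)
        fx=m&(x<-8)&(abs(y)<8); fy=m&(y>8)&(abs(x)<8)
        print(n,l,"-x face",fx.sum(),np.median(x[fx]).round(2),"+y face",fy.sum(),np.median(y[fy]).round(2))
        for k,(f,u,w) in {"-x":(fx,y,x),"+y":(fy,x,y)}.items():
            if f.sum()>10: print("   slope deg",k,np.rad2deg(np.polyfit(u[f],w[f],1)[0]).round(1), "zmin",z[f].min().round(1))
E
```

```text
clock: 7.35
position: [0.5969, -0.1475, 0.1681]
ee_rot: [0.826, 0.564, 0.0, -0.001]
ft_force: [0.5, -0.3, -3.3]
grip_width: 0.277
grasp_force: 41.3
shift [-0.038  0.017  0.469] turn [-0.004 -0.007  0.018]
side shank -x face 20 -13.44 +y face 35 11.6
   slope deg -x -4.0 zmin 133.1
   slope deg +y 3.0 zmin 133.1
side tube -x face 62 -21.6 +y face 87 22.08
   slope deg -x 1.0 zmin 35.1
   slope deg +y 6.3 zmin 36.4
top shank -x face 0 nan +y face 0 nan
top tube -x face 0 nan +y face 0 nan
  return _methods._mean(a, axis=axis, dtype=dtype,
  ret = ret.dtype.type(ret / rcount)
```

View pics/h1.png

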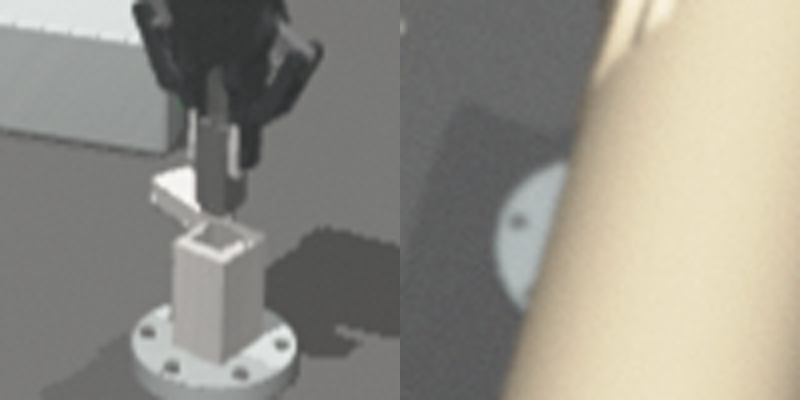

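```bash
python3 - <<'E'
from h import *
fr=[manip.camera("side") for _ in range(6)]
d=np.median([f[1] for f in fr],0); c=cloud("side",d); np.save("hm.npy",c)
o=manip.get_obs(); print(o["position"],o["clock"])
a=np.deg2rad(-21.5); X=np.array([np.cos(a),np.sin(a)]); Y=np.array([-X[1],X[0]])
g=c[...,:2]-o["position"][:2]; x=g@X*1e3;y=g@Y*1e3;z=c[...,2]*1e3
for l,z0,z1,h in(("shank",131,150,12),("tube",30,95,23)):
    m=(z>z0)&(z<z1)
    for nm,u,w,sg in(("-x",y,x,-1),("+y",x,y,1)):
        f=m&(abs(w-sg*h)<4)&(abs(u)<h-4)
        for _ in range(3):
            k=np.polyfit(u[f],w[f],1); r=abs(np.polyval(k,u)-w); f=m&(r<2)&(abs(u)<h-3)
        print(l,nm,f.sum(),"centre",(k[1]-sg*h).round(2),"slope",np.rad2deg(k[0]).round(1), "median",(np.median(w[f])-sg*h).round(2))
# silhouette of tube's top ring from side: points z 96..104
m=(z>96)&(z<104)&(abs(x)<30)&(abs(y)<30); print(cv2.minAreaRect(np.stack([x[m],y[m]],1).astype(np.float32)))
E
```

```text
[ 0.59684037 -0.14891529  0.16832647] 7.75
shank -x 24 centre -1.12 slope -1.1 median -1.1
shank +y 36 centre 1.22 slope -0.1 median 1.14
tube -x 185 centre 0.88 slope 0.1 median 0.84
tube +y 253 centre 0.53 slope 0.1 median 0.55
((-1.645803451538086, 0.3233833312988281), (49.25082015991211, 42.34500503540039), 88.71195220947266)
```

```bash
python3 -m pendant '[[-0.01,0.03,0.1,0,0,0,-0.6],[-0.01,0.03,0.2,0,0,0,-0.6],[-0.01,0.03,0.3,0,0,0,-0.6],[-0.01,0.03,0.38,0,0,0,-0.6],[-0.01,0.03,0.44,0,0,0,-0.6],[-0.01,0.03,0.48,0,0,0,-0.6],[-0.01,0.03,0.52,0,0,0,-0.6],[-0.01,0.03,0.56,0,0,0,-0.6],[-0.01,0.03,0.56,0,0,0,-0.6],[-0.01,0.03,0.56,0,0,0,-0.6]]'
```

```text
clock: 9.0
position: [0.5981, -0.1503, 0.1404]
ee_rot: [0.826, 0.563, 0.0, 0.0]
ft_force: [0.3, 0.2, -3.8]
grip_width: 0.269
grasp_force: 41.4
```

```bash
python3 -m pendant '[[0,0,0.01,0,0,0,-0.6],[0,0,0.02,0,0,0,-0.6],[0,0,0.03,0,0,0,-0.6],[0,0,0.04,0,0,0,-0.6],[0,0,0.05,0,0,0,-0.6],[0,0,0.06,0,0,0,-0.6],[0,0,0.06,0,0,0,-0.6],[0,0,0.06,0,0,0,-0.6],[0,0,0.06,0,0,0,-0.6],[0,0,0.06,0,0,0,-0.6]]'
```

```text
clock: 10.25
position: [0.598, -0.1502, 0.1373]
ee_rot: [0.826, 0.563, 0.0, -0.0]
ft_force: [-1.2, -1.2, -3.7]
grip_width: 0.275
grasp_force: 41.4
```

```bash
python3 -m pendant '[[0,0,0.02,0,0,0,-0.6],[0,0,0.04,0,0,0,-0.6],[0,0,0.06,0,0,0,-0.6],[0,0,0.08,0,0,0,-0.6],[0,0,0.1,0,0,0,-0.6],[0,0,0.12,0,0,0,-0.6],[0,0,0.14,0,0,0,-0.6],[0,0,0.16,0,0,0,-0.6],[0,0,0.16,0,0,0,-0.6],[0,0,0.16,0,0,0,-0.6]]'
```

```text
clock: 11.5
position: [0.598, -0.1502, 0.1293]
ee_rot: [0.826, 0.563, 0.0, -0.0]
ft_force: [0.6, 0.1, -4.4]
grip_width: 0.275
grasp_force: 41.4
```

```bash
python3 -m pendant '[[0,0,0.03,0,0,0,-0.6],[0,0,0.06,0,0,0,-0.6],[0,0,0.08,0,0,0,-0.6],[0,0,0.1,0,0,0,-0.6],[0,0,0.11,0,0,0,-0.6],[0,0,0.12,0,0,0,-0.6],[0,0,0.13,0,0,0,-0.6],[0,0,0.14,0,0,0,-0.6],[0,0,0.14,0,0,0,-0.6],[0,0,0.14,0,0,0,-0.6]]'
```

```text
clock: 12.75
position: [0.598, -0.1502, 0.1223]
ee_rot: [0.826, 0.563, 0.0, -0.0]
ft_force: [0.4, 0.1, -3.6]
grip_width: 0.274
grasp_force: 41.4
```

```bash
python3 -m pendant '[[0,0,0.02,0,0,0,-0.6],[0,0,0.04,0,0,0,-0.6],[0,0,0.06,0,0,0,-0.6],[0,0,0.08,0,0,0,-0.6],[0,0,0.08,0,0,0,-0.6],[0,0,0.08,0,0,0,-0.6],[0,0,0.08,0,0,0,-0.4],[0,0,0.08,0,0,0,-0.25],[0,0,0.08,0,0,0,-0.1],[0,0,0.08,0,0,0,0.1]]'; python3 - <<'E'
from h import *
p,d=manip.camera("side"); c=cloud("side",d)
cv2.imwrite("pics/s4.png",cv2.resize(p[110:210,230:330,::-1],None,fx=6,fy=6,interpolation=2))
o=manip.get_obs(); print(o["grip_width"],o["position"],o["ft_force"])
E
```

```text
clock: 14.0
position: [0.5981, -0.1502, 0.1185]
ee_rot: [0.826, 0.563, 0.0, 0.0]
ft_force: [-0.1, 0.5, -0.5]
grip_width: 0.548
grasp_force: 0.0
0.5501946968999616 [ 0.5980468  -0.15024224  0.11840531] [ 0.49269566 -0.42808328 -0.24187467]
```

View pics/s4.png

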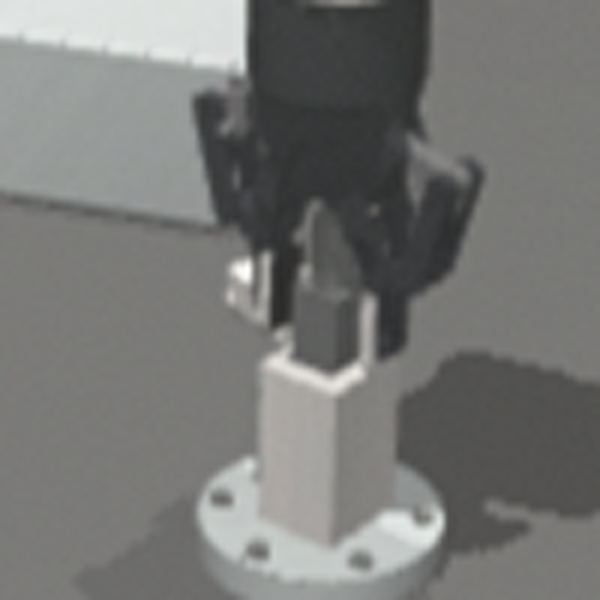

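The adapter stands in the bore, held by its caught button, with about 37 mm of shank showing (crop 325, 300–370). Next I'll regrip at the splined end with low grip force.

```bash
python3 -m pendant '[[0,0,-0.1,0,0,0,0.2],[0,0,-0.3,0,0,0,0.2],[0,0,-0.55,0,0,0,0.2],[0,0,-0.75,0,0,0,0.2],[0,0,-0.75,0,0,0,0],[0,0,-0.75,0,0,0,-0.3],[0,0,-0.75,0,0,0,-0.5],[0,0,-0.75,0,0,0,-0.7],[0,0,-0.75,0,0,0,-0.7],[0,0,-0.75,0,0,0,-0.7]]' 20
```

```text
clock: 15.3
position: [0.5978, -0.1502, 0.1554]
ee_rot: [0.826, 0.563, -0.0, -0.0]
ft_force: [0.2, -0.2, -3.2]
grip_width: 0.216
grasp_force: 21.1
```

```bash
python3 -m pendant '[[0,0,0.04,0,0,0,-0.7],[0,0,0.08,0,0,0,-0.7],[0,0,0.12,0,0,0,-0.7],[0,0,0.16,0,0,0,-0.7],[0,0,0.2,0,0,0,-0.7],[0,0,0.24,0,0,0,-0.7],[0,0,0.28,0,0,0,-0.7],[0,0,0.32,0,0,0,-0.7],[0,0,0.36,0,0,0,-0.7],[0,0,0.4,0,0,0,-0.7]]'
```

```text
clock: 16.55
position: [0.5979, -0.1502, 0.1356]
ee_rot: [0.826, 0.563, -0.0, -0.0]
ft_force: [-2.5, 1.9, -0.8]
grip_width: 0.212
grasp_force: 21.3
```

```bash
python3 -m pendant '[[0,0,0.01,0,0,0,-0.7],[0,0,0.02,0,0,0,-0.7],[0,0,0.03,0,0,0,-0.7],[0,0,0.035,0,0,0,-0.7],[0,0,0.04,0,0,0,-0.7],[0,0,0.045,0,0,0,-0.7],[0,0,0.05,0,0,0,-0.7],[0,0,0.055,0,0,0,-0.7],[0,0,0.06,0,0,0,-0.7],[0,0,0.06,0,0,0,-0.7]]'; python3 -m pendant '[[0,0,0.005,0,0,0,-0.7],[0,0,0.01,0,0,0,-0.7],[0,0,0.015,0,0,0,-0.7],[0,0,0.02,0,0,0,-0.7],[0,0,0.025,0,0,0,-0.7],[0,0,0.03,0,0,0,-0.7],[0,0,0.035,0,0,0,-0.7],[0,0,0.035,0,0,0,-0.7],[0,0,0.035,0,0,0,-0.7],[0,0,0.035,0,0,0,-0.7]]'
```

```text
clock: 17.8
position: [0.598, -0.1502, 0.1327]
ee_rot: [0.826, 0.563, 0.0, -0.0]
ft_force: [-3.2, 1.9, -1.9]
grip_width: 0.213
grasp_force: 21.3
clock: 19.05
position: [0.598, -0.1502, 0.131]
ee_rot: [0.826, 0.563, -0.0, -0.0]
ft_force: [-3.6, 1.3, -1.3]
grip_width: 0.212
grasp_force: 21.3
```

The sideways force of about 3.8 N comes from the pressed button, so it should vanish when the button pops. Continuing in small steps.

```bash
python3 -m pendant '[[0,0,0.005,0,0,0,-0.7],[0,0,0.01,0,0,0,-0.7],[0,0,0.015,0,0,0,-0.7],[0,0,0.02,0,0,0,-0.7],[0,0,0.025,0,0,0,-0.7],[0,0,0.03,0,0,0,-0.7],[0,0,0.03,0,0,0,-0.7],[0,0,0.03,0,0,0,-0.7],[0,0,0.03,0,0,0,-0.7],[0,0,0.03,0,0,0,-0.7]]'
```

```text
clock: 20.3
position: [0.598, -0.1502, 0.1295]
ee_rot: [0.826, 0.563, 0.0, -0.0]
ft_force: [-3.7, 1.2, -1.3]
grip_width: 0.21
grasp_force: 21.3
```

```bash
python3 -m pendant '[[0,0,0.005,0,0,0,-0.7],[0,0,0.01,0,0,0,-0.7],[0,0,0.015,0,0,0,-0.7],[0,0,0.02,0,0,0,-0.7],[0,0,0.025,0,0,0,-0.7],[0,0,0.03,0,0,0,-0.7],[0,0,0.03,0,0,0,-0.7],[0,0,0.03,0,0,0,-0.7],[0,0,0.03,0,0,0,-0.7],[0,0,0.03,0,0,0,-0.7]]'
```

```text
clock: 21.55
position: [0.598, -0.1503, 0.128]
ee_rot: [0.826, 0.563, -0.0, -0.0]
ft_force: [-3.6, 1.3, -1.7]
grip_width: 0.213
grasp_force: 21.3
```

```bash
python3 -m pendant '[[0,0,0.005,0,0,0,-0.7],[0,0,0.01,0,0,0,-0.7],[0,0,0.015,0,0,0,-0.7],[0,0,0.02,0,0,0,-0.7],[0,0,0.025,0,0,0,-0.7],[0,0,0.03,0,0,0,-0.7],[0,0,0.03,0,0,0,-0.7],[0,0,0.03,0,0,0,-0.7],[0,0,0.03,0,0,0,-0.7],[0,0,0.03,0,0,0,-0.7]]'
```

```text
clock: 22.8
position: [0.598, -0.1502, 0.1265]
ee_rot: [0.826, 0.563, 0.0, -0.0]
ft_force: [-3.0, 2.0, -2.5]
grip_width: 0.215
grasp_force: 21.3
```

```bash
python3 -m pendant '[[0,0,0.005,0,0,0,-0.7],[0,0,0.01,0,0,0,-0.7],[0,0,0.015,0,0,0,-0.7],[0,0,0.02,0,0,0,-0.7],[0,0,0.025,0,0,0,-0.7],[0,0,0.03,0,0,0,-0.7],[0,0,0.03,0,0,0,-0.7],[0,0,0.03,0,0,0,-0.7],[0,0,0.03,0,0,0,-0.7],[0,0,0.03,0,0,0,-0.7]]'
```

```text
clock: 24.05
position: [0.598, -0.1502, 0.125]
ee_rot: [0.826, 0.563, -0.0, -0.0]
ft_force: [-2.6, 0.5, -2.6]
grip_width: 0.211
grasp_force: 21.3
```

```bash
python3 -m pendant '[[0,0,0.005,0,0,0,-0.7],[0,0,0.01,0,0,0,-0.7],[0,0,0.015,0,0,0,-0.7],[0,0,0.02,0,0,0,-0.7],[0,0,0.025,0,0,0,-0.7],[0,0,0.03,0,0,0,-0.7],[0,0,0.03,0,0,0,-0.7],[0,0,0.03,0,0,0,-0.7],[0,0,0.03,0,0,0,-0.7],[0,0,0.03,0,0,0,-0.7]]'
```

```text
clock: 25.3
position: [0.598, -0.1502, 0.1235]
ee_rot: [0.826, 0.563, -0.0, -0.0]
ft_force: [-2.6, 0.8, -1.7]
grip_width: 0.217
grasp_force: 21.3
```

```bash
python3 -m pendant '[[0,0,0.005,0,0,0,-0.7],[0,0,0.01,0,0,0,-0.7],[0,0,0.015,0,0,0,-0.7],[0,0,0.02,0,0,0,-0.7],[0,0,0.025,0,0,0,-0.7],[0,0,0.03,0,0,0,-0.7],[0,0,0.03,0,0,0,-0.7],[0,0,0.03,0,0,0,-0.7],[0,0,0.03,0,0,0,-0.7],[0,0,0.03,0,0,0,-0.7]]'
```

```text
clock: 26.55
position: [0.598, -0.1503, 0.122]
ee_rot: [0.826, 0.563, 0.0, -0.0]
ft_force: [1.3, 0.4, -3.7]
grip_width: 0.216
grasp_force: 21.1
```

The sideways force is gone and only the adapter's weight remains, so the button has popped at about 59.7 mm depth. Now a gentle tug upwards.

```bash
python3 -m pendant '[[0,0,0,0,0,0,-0.7],[0,0,-0.004,0,0,0,-0.7],[0,0,-0.008,0,0,0,-0.7],[0,0,-0.012,0,0,0,-0.7],[0,0,-0.016,0,0,0,-0.7],[0,0,-0.016,0,0,0,-0.7],[0,0,-0.016,0,0,0,-0.7],[0,0,-0.016,0,0,0,-0.7],[0,0,-0.016,0,0,0,-0.7],[0,0,-0.016,0,0,0,-0.7]]' 25
```

```text
clock: 27.8
position: [0.598, -0.1503, 0.1228]
ee_rot: [0.826, 0.563, -0.0, -0.0]
ft_force: [0.3, -0.2, -5.4]
grip_width: 0.211
grasp_force: 24.7
```

```bash
python3 -m pendant '[[0,0,-0.002,0,0,0,-0.7],[0,0,-0.004,0,0,0,-0.7],[0,0,-0.006,0,0,0,-0.7],[0,0,-0.008,0,0,0,-0.7],[0,0,-0.008,0,0,0,-0.7],[0,0,-0.008,0,0,0,-0.7],[0,0,-0.008,0,0,0,-0.7],[0,0,-0.008,0,0,0,-0.7],[0,0,-0.008,0,0,0,-0.7],[0,0,-0.008,0,0,0,-0.7]]'
```

```text
clock: 29.05
position: [0.5979, -0.1502, 0.1231]
ee_rot: [0.826, 0.563, -0.0, -0.0]
ft_force: [2.1, -0.2, -12.2]
grip_width: 0.213
grasp_force: 24.7
```

Pulling up gives 12.2 N at the wrist, about 3 N of which is the adapter's weight. That puts roughly 9–10 N on the latch and it holds. Ease off, release and retreat.

```bash
python3 -m pendant '[[0,0,0,0,0,0,-0.7],[0,0,0.01,0,0,0,-0.7],[0,0,0.02,0,0,0,-0.7],[0,0,0.02,0,0,0,-0.4],[0,0,0.02,0,0,0,-0.2],[0,0,0.02,0,0,0,0.1],[0,0,0.02,0,0,0,0.2],[0,0,0.02,0,0,0,0.2],[0,0,-0.3,0,0,0,0.2],[0,0,-0.8,0,0,0,0.2]]'; python3 -m pendant '[[0,0,-0.5,0,0,0,0.2],[0,0,-1.2,0,0,0,0.2],[0,0,-2,0,0,0,0.2],[0,0,-2,0,0,0,0.2],[0,0,-2,0,0,0,0.2],[0,0,-2,0,0,0,0.2],[0,0,-2,0,0,0,0.2],[0,0,-2,0,0,0,0.2],[0,0,-2,0,0,0,0.2],[0,0,-2,0,0,0,0.2]]'; python3 - <<'E'
from h import *
p,d=manip.camera("side"); c=cloud("side",d)
cv2.imwrite("pics/s5.png",cv2.resize(p[90:310,180:330,::-1],None,fx=2.7,fy=2.7,interpolation=2))
E
```

```text
clock: 30.3
position: [0.5977, -0.1502, 0.1641]
ee_rot: [0.826, 0.563, -0.0, -0.0]
ft_force: [-0.0, 0.2, 0.5]
grip_width: 0.6
grasp_force: 0.0
clock: 31.55
position: [0.598, -0.1502, 0.2632]
ee_rot: [0.826, 0.563, 0.0, -0.0]
ft_force: [-0.1, -0.5, -0.1]
grip_width: 0.601
grasp_force: 0.0
```

View pics/s5.png

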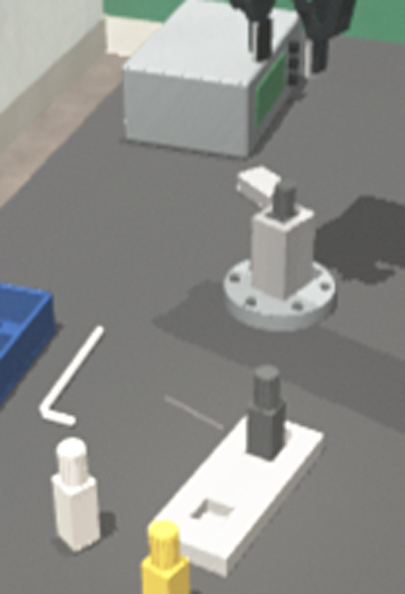

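The adapter sits deep in the socket with only its splined end showing, at crop (285,200). The gripper is clear, and the plain adapter and the bystanders are where they were. Handing in.

```bash
python3 -c "
from workcell import manip
print(manip.hand_in())"
```

```text
the job is handed in; nothing more can be done
None
```

The spline adapter is latched in the socket with its button popped into the window; it held an upward tug of about 9–10 N on the latch, then I let go and handed the job in at about 32 s (no verdict was returned).

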